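Pop the lid of the tube warmer and push it fully open

TASK

Open the tube warmer so that tubes can be put in: press down the release tab at its front with a fingertip so that the lid springs up by itself, then push the lid all the way back until it leans open on its stop. Only press and push: do not pinch the lid between the fingers, and leave everything else on the bench standing where it is. Finish with the hand clear of everything.

Things in the scene. Friction and masses are not known exactly. Their poses are not given: they have to be found in the camera images.
- warmer: The tube warmer: white box, 144 mm deep (x), 130 mm wide (y), the deck under its lid 88 mm high; it stands firm and does not shift. Origin: centre of its underside, on the bench; its x axis points from the front (tab side, facing the robot) to the back (hinge), z up. Front face at x = -66 mm; the release tab sticks out of the middle of it.
- tab_press (a point): The middle of the ribbed part of the release tab, on its top face (66 mm above the bench, 106 mm in front of the warmer's origin when at rest); press it straight down here. The tab is a 44 mm wide, 6 mm thick grey plate that sticks out 56 mm beyond the front face; its tip is 16 mm farther out than this point. It rocks on a pivot hidden 56 mm behind this point.
- tab (a joint): Angle of the release tab, rad: 0 at rest, grows as it is pressed down, stop at 0.22 (12 mm down at tab_press). It lets go of the lid at about 0.1 to 0.14 (6 to 8 mm down) and springs back when released. Pressing takes about 3 N at first and 8 N at the stop. A 30 mm wide hook stands up from it just in front of the lid's edge, to 113 mm above the bench, and laps over the edge.
- lid_hinge (a point): Middle of the lid's hinge line, at the back of the warmer (60 mm behind its origin, 97 mm above the bench). The hinge line runs along the warmer's y axis.
- lid_edge (a point): Middle of the lid's free front edge, at half of its thickness; moves with the lid. The lid is a grey plate that reaches 118 mm from the hinge line to this edge, 110 mm wide, 10 mm thick, its underside level with the hinge line when shut.
- lid (a joint): Opening angle of the lid, rad: 0 shut (rests up to 0.03), 1.85 fully open, leaning back on its stop. Latched, it cannot be pulled up. Released, a spring lifts it to about 0.5, where it stays; from there it must be pushed. Let go before about 1.45 it falls back to 0.5; beyond about 1.7 it falls open by itself. Light (130 g): under 3 N at the edge moves it.
- lid_panel (a point): Middle of the top face of the clear raised panel (lid_c1) on the lid's top face, 88 x 86 x 4 mm, set in at least 12 mm from the lid's edges.
- lid_pad (a point): Middle of the lower face of the black rubber pad (lid_c2) under the lid plate (lid_c0), 70 x 86 x 6 mm, set in at least 12 mm from the lid's sides and 27 mm from its free edge.
- bottle: Bystander: glass bottle with a blue cap, 64 mm across, 150 mm high; origin centre of its underside.
- jar: Bystander: amber jar, 58 mm across, 75 mm high; origin centre of its underside.
- vial: Bystander: small glass vial with a white cap, 27 mm across, 57 mm high; origin centre of its underside.
- rack: Bystander: red tube rack, 62 x 105 mm, 52 mm high, with two tube caps up to 74 mm; origin centre of its underside.
- tip_box: Bystander: yellow tip box with a clear lid, 84 x 122 mm, 56 mm high; origin centre of its underside.
- dishes: Bystander: two stacked culture dishes, 88 mm across, 29 mm high, behind the warmer; origin centre of the underside.
- cap: Bystander: a loose blue bottle cap, 38 mm across, 16 mm high, near the front of the warmer; origin centre of its underside.

How it is judged (in metres and radians):
On the way, in this order (a step that is already met when the one before it is completed fails the run):
1. the release tab is pressed down while the lid is still shut (value of joint tab above 0.06 rad and value of joint lid below 0.1 rad).
2. the lid has sprung up and stands ajar by itself, not touched by the fingers (value of joint lid between 0.3 and 0.9 rad and contact force between the fingers and lid_c0 below 0.3 N and contact force between the fingers and lid_c1 below 0.3 N and contact force between the fingers and lid_c2 below 0.3 N), for 0.2 s.
At the end, for the whole second after the job is handed in: The lid leans back open (more than 1.7 rad of 1.85) and is at rest (under 0.1 rad/s), the tab has sprung back (under 0.05 rad), and every bystander stands upright within 25 mm of where it started (value of joint lid above 1.7 rad and velocity of joint lid between -0.1 and 0.1 rad/s and value of joint tab below 0.05 rad and distance of each of bottle, jar, vial, rack, tip_box, dishes, cap from where it was at the start of the episode below 0.025 m and angle between each of bottle, jar, vial, rack, tip_box, dishes, cap's own z axis and vertical below 0.35 rad); the robot touches nothing.
It fails at once if the lid is pinched: the fingers press on its top panel and on its underside pad at once (contact force between the fingers and lid_c1 above 0.8 N and contact force between the fingers and lid_c2 above 0.8 N).
It fails at once if a bystander is lifted, carried, knocked over or pushed more than 25 mm (distance of any of bottle, jar, vial, rack, tip_box, dishes, cap from where it was at the start of the episode above 0.025 m or angle between any of bottle, jar, vial, rack, tip_box, dishes, cap's own z axis and vertical above 0.35 rad).
It also fails if it takes over 40 s, if anything falls off the work surface, if the arm or the gripper's body presses on something with over 40 N, if the wrist force passes 120 N, or if a joint passes its speed limit or range.

ROBOT

A 7-joint arm with a two-finger parallel gripper is mounted at the origin on the work surface. World frame = base frame: x ahead of the robot, y to its left, z up, the work surface at z = 0. Lengths are in mm, angles in rad, forces in N, time in s.
With the tool pointing down it reaches from about 425 to 875 mm from the base axis. Payload 4.7 kg.
Tool frame: the origin (TCP) lies at the very end of the fingers, on their centre line; the grasp point (between the pads) lies 19 mm behind it; z points along the fingers, y is the direction in which the jaws open and shut (so a half turn about z gives the same grasp; the last joint's range is limited). The gripper opens to 87 mm and grips with 3 to 60 N. Pads are 19 mm wide; open, the fingers measure 117 mm over their backs; the gripper's body (75 mm by 190 mm) begins 51 mm behind the grasp point.
Start: joints at [1.35, 0.321, -0.07, 1.45, 0.023, 1.371, -0.057], TCP at [151.199, -632.19, 222.587] pointing down, gripper open.
Joint ranges: [-2.86, 2.86], [-0.3, 2.09], [-1.38, 1.24], [0.06, 2.45], [-1.56, 4.7], [0.09, 2.05], [-2.69, 2.69]. Speed limits (rad/s): [2.57, 2.57, 3.14, 3.14, 3.14, 3.14, 3.14].

INTERFACE

Orientations are given as [roll, pitch, yaw] about the fixed x, y, z axes, in that order (R = Rz(yaw) Ry(pitch) Rx(roll)).
In Python, from rig import arm gives the robot as it stands.
- The arm moves only by the tool arm_command, never from a script. Its argument "plan" is a list of rows, each a list of 7 numbers: the shift along the tool's x, y, z scaled (see below), then the turn, a rotation vector about the tool's x, y, z scaled (see below), then the opening, from -1 (shut) to 1 (fully open), so that 0 is half open. In form: [[dx, dy, dz, ax, ay, az, jaw], ...]. A call has 1 to 5 rows; each row shifts and turns the commanded pose from where the row before left it, along the tool's axes as they then stand; what a row does not reach is not made up. The controller multiplies each number of a shift by 10 cm and each number of a turn by 360 degrees. A row lasts 1/10 s, in which the tool goes at most 50 mm and 8.59 degrees, less where a joint would pass 70% of its speed; a pose out of reach is approached as far as the arm can. A call with a number of a shift or a turn outside -1 to 1 is refused whole. A call with a gripper value outside its range is refused whole. The fingers move at their own pace and stop on an object; "force" is the grip in N (left out, the last holds). Time passes only in rows, so rows that do not move let the fingers close. It gives the time, the measured TCP pose, the force and the opening at its end, in the units of the state.
- arm.get_state(): the state, without advancing time (a new reading comes with each control period).
- arm.camera(name): name is "scene" or "top" or "wrist"; returns a dict with "image" (420x560x3 uint8, red, green, blue), "fx", "fy", "cx", "cy" (pixels), "eye" and "attitude" of the camera in the world; the wrist camera has in their place "hand_eye" (4x4, takes a point from camera to tool coordinates, whose origin is the TCP and whose axes are the flange's). Camera axes: x right, y up, looking along -z (the intrinsics and any distortion apply to the point x, -y, -z); pixel columns grow to the right and rows downward; lengths in mm; the calibration is good to about 2 mm. A picture is of the moment at which its call begins: read the wrist's pose just before it. There is no depth.
- arm.sign_off(): hands the job in, once; it reports no verdict.
Trained networks look in a picture, given as the dict that the camera call returned (one of the last four; its "shot" number tells which), for a name from the list of things; names that differ only in an ending like _2 or _b are one class to them, and where a whole thing is asked for, a point or a joint stands for the part that bears it (a point fixed in the world has none). Each returns a list of dicts, best first, with "confidence" (0 to 1); they miss things now and then, are a little off and sometimes report something else, mostly with a low value. They report only what shows in the picture. A call takes as long as a camera call.
- arm.trace(picture, name): "mask" (420x560 bool, what is visible of it) and "bbox" ([left, top, right, bottom] in pixels, round what is visible of it).
- arm.place_of(picture, name): "location" ([column, row] in pixels: a listed point, or the origin of a listed thing).
The state is a dict: "clock": time; "joints": joint angles; "joint_vel": joint speeds; "joint_efforts": joint torques, N m; "ee_pos": TCP position; "orientation": TCP orientation; "wrist_force": force on the tool from outside, world axes, zero at the start; "wrist_torque": the same for the moment, N m; "grip_width": opening from 0.0 (shut) to 1.0 (fully open).
Only numpy, scipy, OpenCV 4.12 (cv2) and the standard library are available. Lean on these libraries where they do the work, as an engineer would, in place of code of your own. Each camera call takes 0.05 s, during which the arm holds its last target.

## Working session

There is one attempt and no reset: what is moved stays moved. The work goes in short steps, Python scripts to look and compute and a tool call to move; the robot and the scene stay as the last step left them, time stands still between calls to the robot, and variables do not carry over. Pictures are saved under pics/ and viewed, and the job is handed in when it is done.

Besides the shell and the picture viewer there is one more tool, called after "Request:" in YAML: its name, and indented under it one key for each argument. arm_command: Moves the arm, as the interface text tells. Shifts and turns lie within -1 to 1; 1 stands for 10 cm of shift or 360 degrees of turn. Its arguments: {"type":"object","properties":{"plan":{"type":"array"},"force":{"type":"number"}},"required":["plan"]}

```bash
mkdir -p pics; ls
python3 - <<'E'
from rig import arm
import cv2,json
print(arm.get_state())
for n in ["scene","top"]:
    p=arm.camera(n)
    cv2.imwrite(f"pics/{n}0.png",p["image"][:,:,::-1])
    print(n,{k:(v.tolist() if hasattr(v,'tolist') else v) for k,v in p.items() if k!="image"})
    for t in ["warmer","tab_press","lid_hinge","lid_edge","lid_panel","bottle","jar","vial","rack","tip_box","dishes","cap"]:
        r=arm.place_of(p,t)
        print(t,[(x["location"],round(x["confidence"],2)) for x in r[:2]])
E
```

```text
pics
{'clock': 0.0, 'joints': array([ 1.35013213,  0.32183549, -0.07005858,  1.45167962,  0.02262429,
        1.37076439, -0.05689212]), 'joint_vel': array([ 0.00105072, -0.00064445,  0.00015643, -0.00032557,  0.00072259,
       -0.00213494, -0.00192164]), 'joint_efforts': array([ 2.00162447e-05, -4.91295218e+01, -4.04400984e-01, -3.12524092e+01,
       -6.40396331e-02,  4.37348220e-02,  2.22692161e-04]), 'ee_pos': array([ 150.99963392, -631.65778696,  221.45086834]), 'orientation': array([-3.13969654e+00,  1.28733786e-04,  2.34782915e-01]), 'wrist_force': array([ 1.03491658, -0.54963683, -0.23687022]), 'wrist_torque': array([ 0.00635683,  0.06366419, -0.02746289]), 'grip_width': 0.9991057377410355}
scene {'fx': 499.9057319262305, 'fy': 499.9057319262305, 'cx': 285.011283466511, 'cy': 211.4069473697984, 'eye': [878.518020490838, 598.852770006766, 922.4556509155974], 'attitude': [0.6459609408981251, 0.0027648912609732346, 2.648284244206925], 'shot': 1}
warmer [([271.5, 189.4], 0.56)]
tab_press [([296.6, 271.3], 0.73), ([311.9, 157.2], 0.62)]
lid_hinge [([238.8, 165.0], 0.81)]
lid_edge
[... 389 characters left out ...]
722325872124, 'cx': 281.73930661735386, 'cy': 205.22011655593127, 'eye': [441.95658577822866, 36.31952870404151, 1050.649153483577], 'attitude': [0.1745898278514666, 0.00792329308373474, -1.5718897032836914], 'shot': 2}
warmer [([336.8, 231.9], 0.91), ([342.4, 203.9], 0.44)]
tab_press [([336.9, 277.5], 0.98)]
lid_hinge [([342.5, 205.4], 0.98), ([341.3, 250.5], 0.34)]
lid_edge [([338.3, 251.6], 0.66)]
lid_panel [([342.4, 226.2], 0.63)]
bottle [([273.8, 236.6], 0.97), ([246.2, 213.3], 0.43)]
jar [([388.8, 247.6], 0.56)]
vial [([278.6, 280.2], 0.67)]
rack [([245.4, 213.9], 0.89), ([387.9, 251.2], 0.6)]
tip_box [([433.0, 219.6], 0.82)]
dishes [([342.3, 168.1], 0.72)]
cap [([374.0, 285.0], 0.67)]
```

View pics/scene0.png

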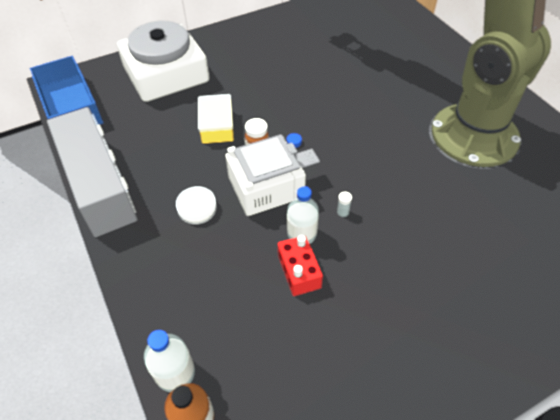

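View pics/top0.png

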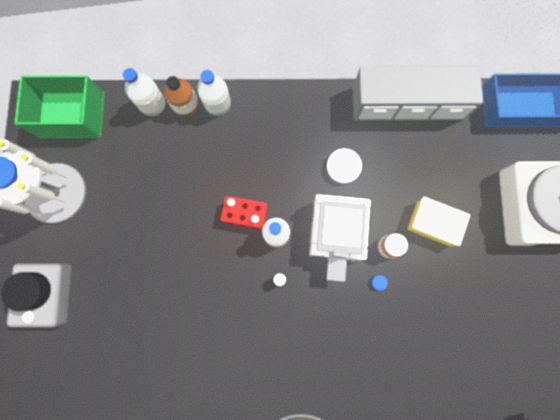

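```bash
cat > h.py <<'E'
import numpy as np
from scipy.spatial.transform import Rotation as R
def ray(p,uv):
    Rm=R.from_euler('xyz',p['attitude']).as_matrix()
    d=np.array([(uv[0]-p['cx'])/p['fx'],-(uv[1]-p['cy'])/p['fy'],-1.0])
    return np.array(p['eye']),Rm@d
def atz(p,uv,z):
    e,d=ray(p,uv); return e+d*(z-e[2])/d[2]
def proj(p,X):
    Rm=R.from_euler('xyz',p['attitude']).as_matrix()
    c=Rm.T@(np.array(X)-np.array(p['eye'])); return np.array([p['cx']+p['fx']*c[0]/-c[2],p['cy']+p['fy']*c[1]/c[2]])
E
python3 - <<'E'
from h import *
top=dict(fx=407.2722325872124,fy=407.2722325872124,cx=281.73930661735386,cy=205.22011655593127,eye=[441.95658577822866,36.31952870404151,1050.649153483577],attitude=[0.1745898278514666,0.00792329308373474,-1.5718897032836914])
for n,uv,z in [("warmer",(336.8,231.9),0),("tab",(336.9,277.5),66),("hinge",(342.5,205.4),97),("edge",(338.3,251.6),102),("panel",(342.4,226.2),111),("bottle",(273.8,236.6),0),("jar",(388.8,247.6),0),("vial",(278.6,280.2),0),("rack",(245.4,213.9),0),("tipbox",(433,219.6),0),("dishes",(342.3,168.1),0),("cap",(374,285),0)]:
    print(n,atz(top,uv,z).round(1))
sc=dict(fx=499.9,fy=499.9,cx=285.01,cy=211.41,eye=[878.518,598.85,922.456],attitude=[0.64596,0.002765,2.648284])
print(atz(sc,(238.8,165),97),atz(sc,(311.9,157.2),66), atz(sc,(289.4,149.3),102))
E
```

```text
warmer [556.9 -97.9   0. ]
tab [440.8 -87.1  66. ]
hinge [ 609.4 -100.6   97. ]
edge [499.9 -87.2 102. ]
panel [558. -97. 111.]
bottle [545.   65.1   0. ]
jar [ 516.1 -230.3    0. ]
vial [434.1  52.6   0. ]
rack [604.5 139.4   0. ]
tipbox [ 588.4 -348.2    0. ]
dishes [ 727.1 -116.7    0. ]
cap [ 421.9 -188.5    0. ]
[ 615.06671856 -113.0311169    97.        ] [444.49978951 -80.75384366  66.        ] [495.34561477 -97.60363395 102.        ]
```

Run:
```python
from h import *
from rig import arm
import cv2
from scipy.optimize import least_squares
T=arm.camera("top");S=arm.camera("scene")
# masks
for p,n in((T,"top"),(S,"scene")):
  for t in ("warmer","tab","lid"):
    r=arm.trace(p,t)
    for q in r[:2]: print(n,t,q['bbox'],round(q['confidence'],2),q['mask'].sum())
pts={"hinge":(60,0,97),"tab":(-106,0,66)}
def W(v,X):
    c,s=np.cos(v[2]),np.sin(v[2]); return [v[0]+c*X[0]-s*X[1],v[1]+s*X[0]+c*X[1],X[2]]
ob=[(T,(-106,0,66),(336.9,277.5)),(T,(60,0,97),(342.5,205.4)),(S,(60,0,97),(238.8,165)),(S,(-106,0,66),(311.9,157.2)),(T,(-58,0,102),(338.3,251.6)),(T,(0,0,0),(336.8,231.9)),(S,(0,0,0),(271.5,189.4))]
f=lambda v:np.concatenate([proj(p,W(v,X))-np.array(o) for p,X,o in ob])
s=least_squares(f,[552,-97,-.08],loss='soft_l1'); print(s.x,f(s.x).round(1))
v=s.x
for p,n in((T,"top"),(S,"scene")):
  k=4; u=proj(p,W(v,(0,0,80))); x0,y0=int(u[0])-70,int(u[1])-70
  im=cv2.resize(np.ascontiguousarray(p["image"][y0:y0+140,x0:x0+140,::-1]),None,fx=k,fy=k,interpolation=cv2.INTER_CUBIC)
  def poly(P,c):
    q=np.array([((proj(p,W(v,X))-[x0,y0]+.5)*k) for X in P]).astype(int); cv2.polylines(im,[q.reshape(-1,1,2)],True,c,1)
  for z in(0,88): poly([(-66,-65,z),(-66,65,z),(78,65,z),(78,-65,z)],(0,0,255))
  poly([(-58,-55,107),(-58,55,107),(60,55,107),(60,-55,107)],(0,200,0))
  poly([(-66,-22,66),(-66,22,66),(-122,22,66),(-122,-22,66)],(255,0,0))
  cv2.imwrite(f"pics/ov_{n}.png",im)
```

```text
top warmer [312.2, 195.3, 371.2, 281.9] 0.81 3868
top tab [327.1, 247.9, 345.3, 283.6] 0.65 545
top lid [317.9, 203.2, 365.7, 254.3] 0.6 2269
top lid [328.6, 153.4, 359.6, 184.1] 0.56 957
scene warmer [226.7, 133.3, 319.5, 216.7] 0.79 4791
scene tab [290.6, 142.4, 323.8, 166.5] 0.93 335
scene lid [234.0, 134.8, 299.5, 185.0] 0.97 2016
scene lid [246.7, 117.5, 269.6, 143.4] 0.34 484
[ 5.51138756e+02 -9.53504171e+01 -1.22068786e-01] [-2.  -2.2  0.9 -0.5  3.8  2.4 -0.9 -0.3  0.5  2.7 -0.9  2.2 -2.3 -1.6]
```

View pics/ov_top.png

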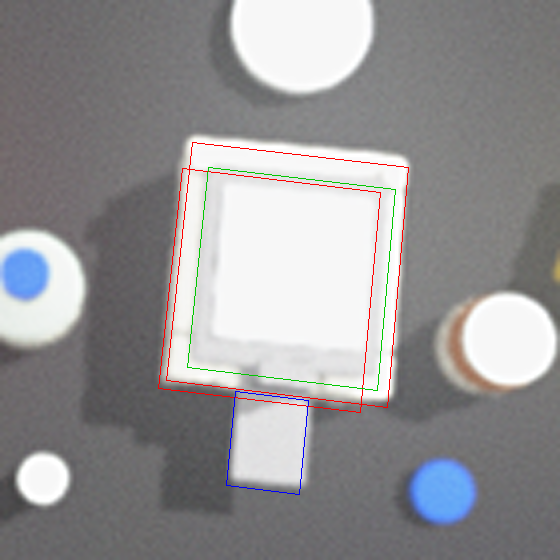

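View pics/ov_scene.png

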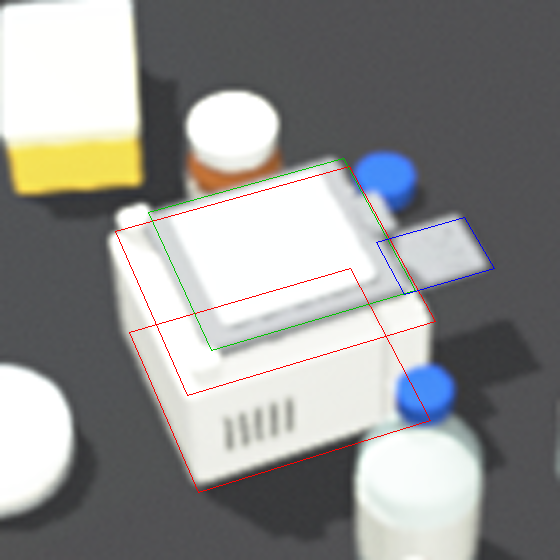

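```bash
cat >> h.py <<'E'
V=(554,-95.5,-0.10)
def w2(X,v=V):
    c,s=np.cos(v[2]),np.sin(v[2]); return np.array([v[0]+c*X[0]-s*X[1],v[1]+s*X[0]+c*X[1],X[2]])
def Rt(tilt,yaw=V[2]):  # tilt>0: fingers point forward(+x) and down
    return R.from_euler('xyz',[np.pi,-tilt,yaw])
def rows(pos,rot,tp,tr,n,jaw=-1,frac=None):
    out=[];rv=(rot.inv()*tr).as_rotvec()
    cur=rot;pc=np.array(pos,float)
    for i in range(n):
        d=cur.inv().apply((np.array(tp)-pc)/(n-i))
        out.append([round(float(x),3) for x in list(d/100)+list(rv/n/(2*np.pi))]+[jaw])
        pc=pc+cur.apply(np.array(out[-1][:3])*100); cur=cur*R.from_rotvec(np.array(out[-1][3:6])*2*np.pi)
    return out,pc,cur
def go(segs,p0=None,r0=None):
    from rig import arm
    s=arm.get_state()
    pos=s['ee_pos'] if p0 is None else p0; rot=R.from_euler('xyz',s['orientation']) if r0 is None else r0
    for tp,tr,n in segs:
        o,pos,rot=rows(pos,rot,tp,tr,n)
        print(o,'->',pos.round(1),rot.as_euler('xyz').round(3))
E
python3 - <<'E'
from h import *
for t in(0,.3): print(Rt(t).as_matrix().round(2))
go([((320,-400,215),Rt(0),6),((435,-84,180),Rt(0),8)])
E
```

```text
[[ 1.  -0.1 -0. ]
 [-0.1 -1.  -0. ]
 [ 0.   0.  -1. ]]
[[ 0.95 -0.1   0.29]
 [-0.1  -1.   -0.03]
 [ 0.3   0.   -0.96]]
[[0.364, -0.311, 0.013, 0.0, 0.0, 0.009, -1], [0.345, -0.331, 0.013, 0.0, 0.0, 0.009, -1], [0.326, -0.35, 0.012, 0.0, 0.0, 0.009, -1], [0.306, -0.368, 0.013, 0.0, 0.0, 0.009, -1], [0.285, -0.384, 0.012, 0.0, 0.0, 0.009, -1], [0.263, -0.4, 0.013, 0.0, 0.0, 0.009, -1]] -> [ 320. -400.  215.] [ 3.142  0.    -0.104]
[[0.102, -0.408, 0.044, 0.0, 0.0, -0.0, -1], [0.102, -0.408, 0.044, 0.0, 0.0, -0.0, -1], [0.102, -0.408, 0.044, 0.0, 0.0, -0.0, -1], [0.102, -0.408, 0.043, 0.0, 0.0, -0.0, -1], [0.101, -0.408, 0.044, 0.0, 0.0, -0.0, -1], [0.102, -0.408, 0.043, 0.0, 0.0, -0.0, -1], [0.101, -0.407, 0.044, 0.0, 0.0, -0.0, -1], [0.102, -0.408, 0.043, 0.0, 0.0, -0.0, -1]] -> [435. -84. 180.] [ 3.142  0.    -0.104]
```

Request:
arm_command:
  plan:
    - [0.36,-0.31,0,0,0,0.009,-1]
    - [0.34,-0.33,0,0,0,0.009,-1]
    - [0.33,-0.35,0,0,0,0.009,-1]
    - [0.31,-0.37,0,0,0,0.009,-1]
    - [0.28,-0.38,0,0,0,0.009,-1]

```text
clock: 2.2
ee_pos: [292.4, -437.5, 222.8]
orientation: [3.141, -0.0, -0.05]
wrist_force: [1.2, -0.4, 0.5]
grip_width: 0.63
```

Request:
arm_command:
  plan:
    - [0.26,-0.4,0,0,0,0.009,-1]
    - [0.1,-0.4,0.02,0,0,0,-1]
    - [0.1,-0.4,0.02,0,0,0,-1]
    - [0.1,-0.4,0.02,0,0,0,-1]
    - [0.1,-0.4,0.02,0,0,0,-1]

```text
clock: 2.7
ee_pos: [376.1, -243.9, 214.7]
orientation: [3.141, -0.001, -0.104]
wrist_force: [0.8, -0.4, 0.1]
grip_width: 0.174
```

Request:
arm_command:
  plan:
    - [0.12,-0.38,0.02,0,0,0,-1]
    - [0.12,-0.38,0.02,0,0,0,-1]
    - [0.1,-0.38,0.05,0,0,0,-1]
    - [0.1,-0.38,0.1,0,0,0,-1]
    - [0,0,0,0,0,0,-1]

```text
clock: 3.2
ee_pos: [436.3, -93.0, 195.1]
orientation: [-3.14, 0.0, -0.095]
wrist_force: [0.3, -0.7, -0.1]
grip_width: 0.001
```

Run:
```python
from h import *
from rig import arm
import cv2
s=arm.get_state();print(s['ee_pos'],s['joints'].round(2),s['orientation'],s['wrist_force'],s['clock'])
p=arm.camera("wrist");print(p['hand_eye'],p['fx'],p['cx'],p['cy'])
im=np.ascontiguousarray(p['image'][:,:,::-1])
for t in("tab_press","lid_edge","lid_hinge"):
  for q in arm.place_of(p,t)[:2]: print(t,q)
cv2.imwrite("pics/w1.png",im)
cv2.imwrite("pics/s1.png",arm.camera("scene")["image"][:,:,::-1])
```

```text
[436.32113831 -93.04668084 195.05733025] [ 0.78 -0.09 -0.59  1.95 -0.05  1.27 -1.46] [-3.13985917e+00  2.32657690e-04 -9.52680220e-02] [ 0.29441489 -0.69048406 -0.13788472] 3.2
[[-4.84417643e-05  9.59498891e-01  2.81712399e-01  7.81875861e+01]
 [ 9.99999051e-01  4.34445071e-04 -1.30774452e-03 -5.10435084e-01]
 [-1.37716798e-03  2.81712068e-01 -9.59498001e-01 -1.62710675e+02]
 [ 0.00000000e+00  0.00000000e+00  0.00000000e+00  1.00000000e+00]] 290.96458011657563 278.34867362481657 208.193111279821
tab_press {'location': [270.2, 189.7], 'confidence': 0.73}
lid_edge {'location': [363.8, 184.1], 'confidence': 0.16}
```

View pics/w1.png

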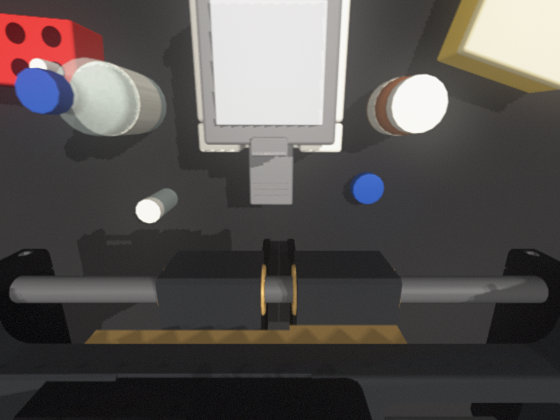

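View pics/s1.png

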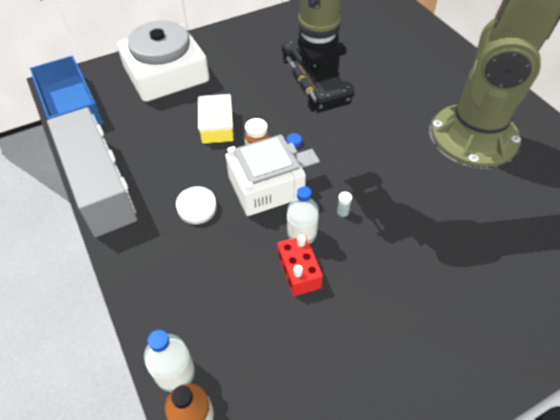

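```bash
cat >> h.py <<'E'
def wat(p,s,uv,z):
    H=p['hand_eye'];Rw=R.from_euler('xyz',s['orientation']).as_matrix()
    d=np.array([(uv[0]-p['cx'])/p['fx'],-(uv[1]-p['cy'])/p['fy'],-1.0])
    e=Rw@H[:3,3]+s['ee_pos']; d=Rw@H[:3,:3]@d
    return e+d*(z-e[2])/d[2]
E
python3 - <<'E'
from h import *
from rig import arm
s=arm.get_state();p=arm.camera("wrist")
q=[x['location'] for x in arm.place_of(p,"tab_press")[:1]];print(q)
if q: print(wat(p,s,q[0],66))
for n,uv,z in [("tipL",(249,205),66),("tipR",(293,204),66),("frontL",(199,151),88),("frontR",(341,151),88),("hookL",(251,139),113),("hookR",(291,139),113)]:print(n,wat(p,s,uv,z).round(1))
print("model press",w2((-106,0,66)),w2((-122,22,66)),w2((-122,-22,66)),w2((-66,65,88)),w2((-66,-65,88)),w2((-62,15,113)),w2((-62,-15,113)))
print(s['ee_pos'],s['orientation'],s['clock'])
E
```

```text
[]
tipL [434.2 -69.4  66. ]
tipR [ 430.3 -115.2   66. ]
frontL [495.9 -33.7  88. ]
frontR [ 482.  -163.1   88. ]
hookL [502.5 -84.9 113. ]
hookR [ 499.  -117.5  113. ]
model press [448.52955848 -84.91765784  66.        ] [434.805827   -61.43023153  66.        ] [ 430.41315667 -105.21041481   66.        ] [494.81889717 -24.23572376  88.        ] [ 481.84055301 -153.58626524   88.        ] [493.807243   -74.38526569 113.        ] [ 490.8122405  -104.23539065  113.        ]
[ 435.02812076 -100.3775446   195.74805357] [ 3.14110631e+00 -2.40335834e-04 -1.06780673e-01] 3.45
```

Run:
```python
from h import *
from rig import arm
import cv2
for i in range(3):
  s=arm.get_state();p=arm.camera("wrist");print(s['ee_pos'].round(1),s['orientation'].round(4),s['joint_vel'].round(3).max())
q=arm.place_of(p,"tab_press");print(q)
if q: print(wat(p,s,q[0]['location'],66))
cv2.imwrite("pics/w2.png",p['image'][:,:,::-1])
```

```text
[ 435.1 -100.3  195.7] [ 3.1413e+00 -2.0000e-04 -1.0690e-01] 0.001
[ 435.1 -100.1  195.7] [ 3.1414e+00 -3.0000e-04 -1.0670e-01] 0.002
[435.2 -99.9 195.7] [ 3.1414e+00 -2.0000e-04 -1.0630e-01] 0.001
[{'location': [261.5, 187.7], 'confidence': 0.71}]
[451.20662375 -84.09100223  66.        ]
```

View pics/w2.png

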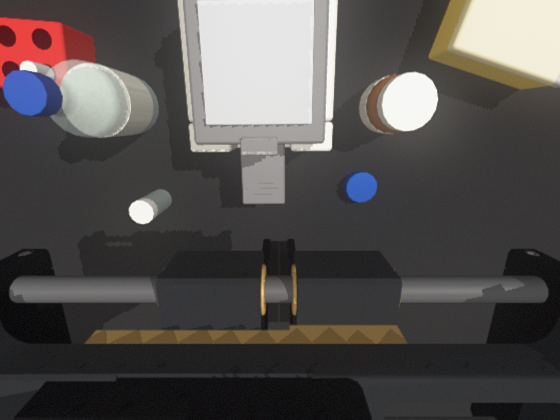

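Run:
```python
from h import *
go([((449,-84.5,100),Rt(.1),4),((449,-84.5,70),Rt(.1),2)])
```

```text
[[0.03, -0.041, 0.239, 0.0, 0.004, -0.0, -1], [0.025, -0.041, 0.24, 0.0, 0.004, -0.0, -1], [0.018, -0.041, 0.24, 0.0, 0.004, -0.0, -1], [0.012, -0.041, 0.241, 0.0, 0.004, -0.0, -1]] -> [449.  -84.5  99.9] [ 3.141 -0.101 -0.106]
[[-0.015, -0.0, 0.149, 0.0, -0.0, -0.0, -1], [-0.015, -0.0, 0.149, 0.0, -0.0, -0.0, -1]] -> [449.  -84.5  70. ] [ 3.141 -0.101 -0.106]
```

Request:
arm_command:
  plan:
    - [0.03,-0.04,0.24,0,0.004,0,-1]
    - [0.025,-0.04,0.24,0,0.004,0,-1]
    - [0.02,-0.04,0.24,0,0.004,0,-1]
    - [0.01,-0.04,0.24,0,0.004,0,-1]
    - [-0.01,0,0.1,0,0,0,-1]

```text
clock: 4.25
ee_pos: [447.1, -83.8, 87.8]
orientation: [-3.141, -0.097, -0.104]
wrist_force: [-0.9, -0.9, -0.2]
grip_width: 0.001
```

Request:
arm_command:
  plan:
    - [0,0,0,0,0,0,-1]
    - [0,0,0,0,0,0,-1]

```text
clock: 4.45
ee_pos: [449.8, -84.7, 90.7]
orientation: [3.142, -0.101, -0.105]
wrist_force: [0.2, -0.0, 0.5]
grip_width: 0.004
```

Run:
```python
from h import *
from rig import arm
import cv2
s=arm.get_state();print(s['ee_pos'],s['joints'].round(2),s['orientation'],s['wrist_force'])
p=arm.camera("scene");u=proj(p,[450,-85,80]).astype(int)
c=p['image'][u[1]-70:u[1]+70,u[0]-90:u[0]+90,::-1]
cv2.imwrite("pics/s2.png",cv2.resize(c,None,fx=4,fy=4,interpolation=2))
cv2.imwrite("pics/w3.png",arm.camera("wrist")['image'][:,:,::-1])
```

```text
[449.75730984 -84.72694624  90.69811867] [ 0.77 -0.04 -0.62  2.13 -0.03  0.94 -1.51] [ 3.14154276 -0.10133768 -0.10486292] [ 0.17049669 -0.02530184  0.50544348]
```

View pics/s2.png

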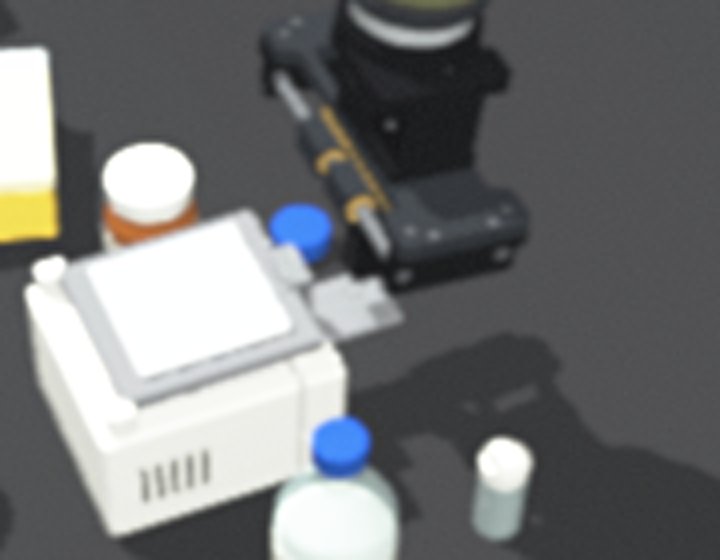

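View pics/w3.png

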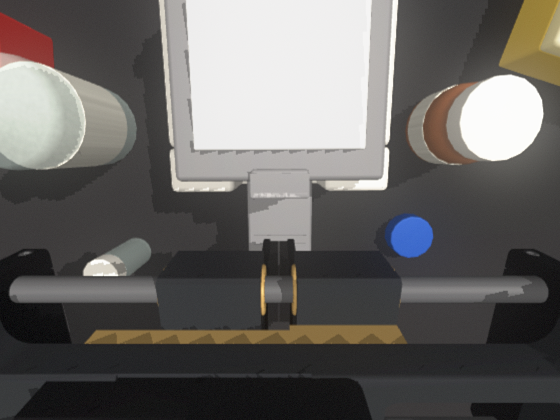

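Request:
arm_command:
  plan:
    - [-0.01,0,0.12,0,0,0,-1]
    - [-0.01,0,0.12,0,0,0,-1]
    - [0,0,0.03,0,0,0,-1]
    - [0,0,0.03,0,0,0,-1]
    - [0,0,0,0,0,0,-1]

```text
clock: 5.05
ee_pos: [449.6, -84.6, 59.5]
orientation: [3.141, -0.099, -0.105]
wrist_force: [-2.0, -0.5, 6.7]
grip_width: 0.005
```

Request:
arm_command:
  plan:
    - [0,0,0.02,0,0,0,-1]
    - [0,0,0.02,0,0,0,-1]
    - [0,0,0,0,0,0,-1]

```text
clock: 5.35
ee_pos: [450.0, -84.6, 55.9]
orientation: [3.141, -0.099, -0.105]
wrist_force: [-2.6, -0.0, 8.1]
grip_width: 0.005
```

Run:
```python
from h import *
from rig import arm
import cv2
s=arm.get_state();print(s['ee_pos'],s['wrist_force'])
p=arm.camera("scene");u=proj(p,[450,-85,80]).astype(int)
c=p['image'][u[1]-70:u[1]+70,u[0]-90:u[0]+90,::-1]
cv2.imwrite("pics/s3.png",cv2.resize(c,None,fx=4,fy=4,interpolation=2))
```

```text
[449.95172453 -84.6407057   55.90562212] [-2.55484754 -0.0253755   8.07399847]
```

View pics/s3.png

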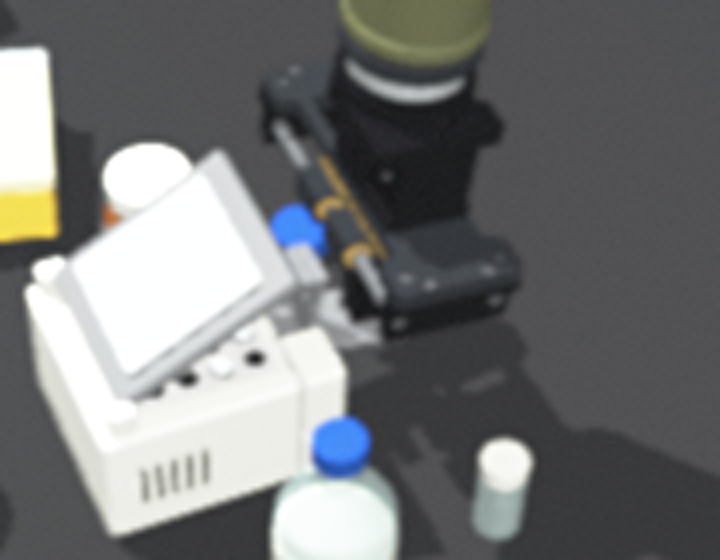

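```bash
cat >> h.py <<'E'
V=(555.5,-95,-0.103)
def push(th,s=18,h=9.5,y=-30,back=0):
    t=max(0,.5*(1-(th-.5)/1.0))
    C=np.array([60-118*np.cos(th),97+118*np.sin(th)])
    T=C+s*np.array([np.sin(t),-np.cos(t)])-(h+back)*np.array([np.cos(t),np.sin(t)])
    return w2((T[0],y,T[1]),V),Rt(t,V[2])
E
python3 - <<'E'
from h import *
segs=[((448,-85,95),Rt(.1,V[2]),1+1),(w2((-105,-30,150),V),Rt(.5,V[2]),4),(*push(.5,back=18),4)]
go(segs)
print(push(.5))
E
```

```text
[[0.01, 0.003, -0.195, 0.0, 0.0, -0.0, -1], [0.01, 0.003, -0.195, 0.0, 0.0, -0.0, -1]] -> [448. -85.  95.] [ 3.141 -0.099 -0.105]
[[0.021, 0.072, -0.136, 0.0, 0.016, -0.0, -1], [0.035, 0.072, -0.133, 0.0, 0.016, -0.0, -1], [0.048, 0.073, -0.129, 0.0, 0.016, -0.0, -1], [0.06, 0.072, -0.124, 0.0, 0.016, -0.0, -1]] -> [ 448. -114.  150.] [ 3.141 -0.501 -0.104]
[[0.07, -0.0, 0.111, 0.0, -0.0, -0.0, -1], [0.07, -0.0, 0.111, 0.0, -0.0, -0.0, -1], [0.07, -0.0, 0.111, 0.0, -0.0, -0.0, -1], [0.071, -0.001, 0.11, 0.0, -0.0, -0.0, -1]] -> [ 493.7 -118.8  124.6] [ 3.141 -0.501 -0.104]
(array([ 509.38262488, -120.39288236,  133.22118482]), Rotation.from_matrix(array([[ 8.72931539e-01, -1.02817975e-01,  4.76884673e-01],
                            [-9.02312623e-02, -9.94700188e-01, -4.92935632e-02],
                            [ 4.79425539e-01,  1.14491749e-16, -8.77582562e-01]])))
```

Request:
arm_command:
  plan:
    - [0.01,0,-0.15,0,0,0,-1]
    - [0.01,0,-0.24,0,0,0,-1]
    - [0.02,0.07,-0.14,0,0.016,0,-1]
    - [0.03,0.07,-0.13,0,0.016,0,-1]
    - [0.04,0.07,-0.13,0,0.016,0,-1]

```text
clock: 5.9
ee_pos: [447.6, -108.3, 129.4]
orientation: [3.132, -0.352, -0.111]
wrist_force: [-0.3, -0.7, -0.4]
grip_width: 0.006
```

Request:
arm_command:
  plan:
    - [0.06,0.07,-0.12,0,0.016,0,-1]
    - [0,0,0,0,0,0,-1]
    - [0,0,0,0,0,0,-1]

```text
clock: 6.2
ee_pos: [461.2, -112.4, 135.0]
orientation: [3.136, -0.434, -0.099]
wrist_force: [-0.2, -0.1, 0.3]
grip_width: 0.007
```

Run:
```python
from h import *
from rig import arm
import cv2
s=arm.get_state();print(s['ee_pos'],s['orientation'],s['joints'].round(2),s['wrist_force'])
p=arm.camera("scene");u=proj(p,[450,-85,80]).astype(int)
c=p['image'][u[1]-70:u[1]+70,u[0]-90:u[0]+90,::-1]
cv2.imwrite("pics/s4.png",cv2.resize(c,None,fx=4,fy=4,interpolation=2))
go([(*push(.5,back=18),4)])
```

```text
[ 461.17138121 -112.41943037  134.95840311] [ 3.13644031 -0.43374186 -0.09940392] [ 0.43 -0.3  -0.18  2.33 -0.17  0.69 -1.32] [-0.19715665 -0.05304233  0.28542312]
[[0.063, 0.007, 0.059, 0.0, 0.003, 0.0, -1], [0.061, 0.007, 0.06, 0.0, 0.003, 0.0, -1], [0.06, 0.006, 0.061, 0.0, 0.003, 0.0, -1], [0.06, 0.007, 0.061, 0.0, 0.003, 0.0, -1]] -> [ 493.7 -118.8  124.6] [ 3.135 -0.51  -0.099]
```

View pics/s4.png

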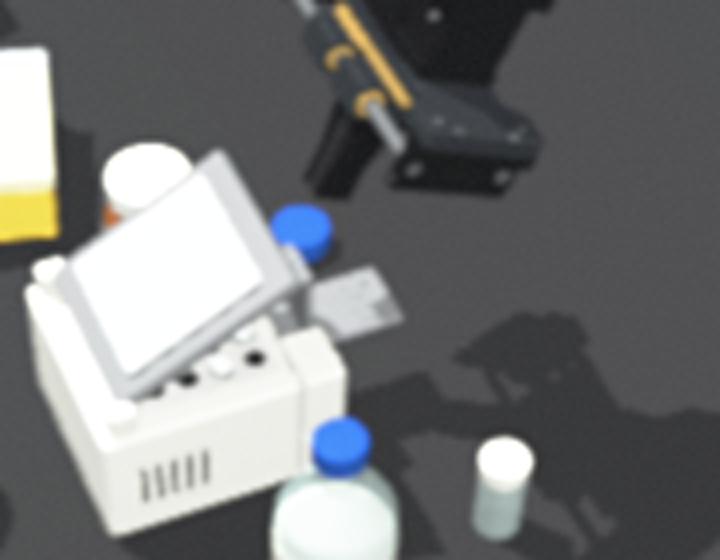

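```bash
sed -i 's/t=max(0,.5\*(1/t=max(0,.4*(1/' h.py
python3 - <<'E'
from h import *
go([(*push(.5,back=15),4),(*push(.55),2)]+[(*push(a),2) for a in (.7,.85,1.0)])
E
```

```text
[[0.066, 0.007, 0.052, 0.0, -0.001, 0.0, -1], [0.066, 0.007, 0.052, 0.0, -0.001, 0.0, -1], [0.066, 0.006, 0.051, 0.0, -0.001, 0.0, -1], [0.066, 0.007, 0.051, 0.0, -0.001, 0.0, -1]] -> [ 493.6 -118.8  127.4] [ 3.135 -0.409 -0.099]
[[0.097, 0.0, -0.018, 0.0, -0.002, 0.0, -1], [0.097, 0.001, -0.019, 0.0, -0.002, 0.0, -1]] -> [ 509.9 -120.5  138.4] [ 3.135 -0.384 -0.099]
[[0.069, 0.0, -0.05, 0.0, -0.005, 0.0, -1], [0.068, 0.0, -0.052, 0.0, -0.005, 0.0, -1]] -> [ 519.  -121.3  152.9] [ 3.136 -0.321 -0.1  ]
[[0.073, 0.001, -0.044, 0.0, -0.005, 0.0, -1], [0.072, 0.0, -0.046, 0.0, -0.005, 0.0, -1]] -> [ 530.1 -122.5  165.8] [ 3.136 -0.258 -0.1  ]
[[0.077, 0.001, -0.036, 0.0, -0.005, 0.0, -1], [0.075, 0.0, -0.039, 0.0, -0.005, 0.0, -1]] -> [ 542.9 -123.9  176.8] [ 3.136 -0.196 -0.101]
```

Request:
arm_command:
  plan:
    - [0.07,0.01,0.05,0,-0.001,0,-1]
    - [0.07,0.01,0.05,0,-0.001,0,-1]
    - [0.06,0.01,0.05,0,-0.001,0,-1]
    - [0.06,0,0.05,0,-0.001,0,-1]
    - [0,0,0,0,0,0,-1]

```text
clock: 6.75
ee_pos: [494.0, -121.0, 127.8]
orientation: [3.136, -0.41, -0.103]
wrist_force: [-0.3, -0.5, 0.1]
grip_width: 0.006
```

Run:
```python
from h import *
from rig import arm
import cv2
s=arm.get_state();print(s['ee_pos'],s['orientation'],s['joints'].round(2),s['wrist_force'])
p=arm.camera("scene");u=proj(p,[450,-85,80]).astype(int)
c=p['image'][u[1]-70:u[1]+70,u[0]-90:u[0]+90,::-1]
cv2.imwrite("pics/s5.png",cv2.resize(c,None,fx=4,fy=4,interpolation=2))
go([(*push(.55),3)]+[(*push(a),2) for a in (.7,.85,1.0)])
```

```text
[ 493.97889272 -120.99011131  127.7626131 ] [ 3.13626566 -0.41030915 -0.10279429] [ 0.44 -0.19 -0.2   2.25 -0.13  0.67 -1.35] [-0.30637589 -0.49762958  0.11739436]
[[0.065, -0.007, -0.011, 0.0, -0.002, 0.0, -1], [0.065, -0.007, -0.012, 0.0, -0.002, 0.0, -1], [0.064, -0.007, -0.013, 0.0, -0.002, 0.0, -1]] -> [ 509.9 -120.4  138.4] [ 3.136 -0.372 -0.103]
[[0.069, 0.0, -0.051, 0.0, -0.004, -0.0, -1], [0.068, 0.001, -0.053, 0.0, -0.004, -0.0, -1]] -> [ 519.  -121.4  153. ] [ 3.136 -0.322 -0.103]
[[0.073, 0.0, -0.043, 0.0, -0.005, -0.0, -1], [0.072, 0.0, -0.046, 0.0, -0.005, -0.0, -1]] -> [ 530.1 -122.5  165.8] [ 3.137 -0.259 -0.104]
[[0.077, 0.0, -0.036, 0.0, -0.005, -0.0, -1], [0.075, 0.0, -0.039, 0.0, -0.005, -0.0, -1]] -> [ 543.  -123.8  176.8] [ 3.137 -0.196 -0.104]
```

View pics/s5.png

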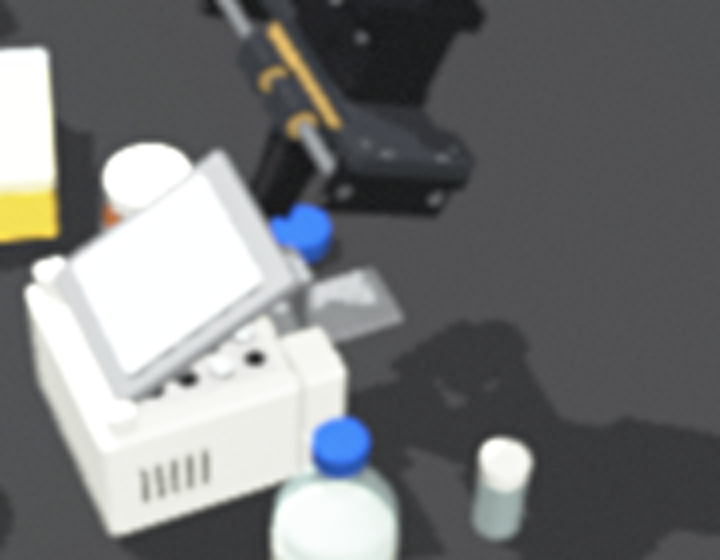

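Request:
arm_command:
  plan:
    - [0.065,0,-0.01,0,-0.002,0,-1]
    - [0.065,0,-0.01,0,-0.002,0,-1]
    - [0.065,0,-0.01,0,-0.002,0,-1]
    - [0.07,0,-0.05,0,-0.004,0,-1]
    - [0.07,0,-0.05,0,-0.004,0,-1]

```text
clock: 7.3
ee_pos: [519.6, -123.4, 153.3]
orientation: [3.136, -0.322, -0.103]
wrist_force: [-1.1, 1.7, -0.5]
grip_width: 0.007
```

Request:
arm_command:
  plan:
    - [0.07,0,-0.045,0,-0.005,0,-1]
    - [0.07,0,-0.045,0,-0.005,0,-1]
    - [0.075,0,-0.04,0,-0.005,0,-1]
    - [0.075,0,-0.04,0,-0.005,0,-1]

```text
clock: 7.7
ee_pos: [543.2, -125.7, 177.8]
orientation: [3.136, -0.197, -0.104]
wrist_force: [-0.1, 0.8, 0.2]
grip_width: 0.009
```

Run:
```python
from h import *
from rig import arm
import cv2
s=arm.get_state();print(s['ee_pos'],s['orientation'],s['joints'].round(2),s['wrist_force'])
p=arm.camera("scene");u=proj(p,[480,-85,100]).astype(int)
c=p['image'][u[1]-70:u[1]+70,u[0]-90:u[0]+90,::-1]
cv2.imwrite("pics/s6.png",cv2.resize(c,None,fx=4,fy=4,interpolation=2))
go([(*push(a),2) for a in (1.15,1.3,1.45,1.6)]+[(w2((70,-30,185),V),Rt(0,V[2]),3)])
```

```text
[ 543.21922831 -125.68204404  177.76498076] [ 3.13598473 -0.19668182 -0.1035545 ] [ 0.42  0.02 -0.24  1.91 -0.01  1.02 -1.49] [-0.05380868  0.80716272  0.18568248]
[[0.063, -0.008, -0.02, 0.0, -0.005, -0.0, -1], [0.061, -0.009, -0.022, 0.0, -0.005, -0.0, -1]] -> [ 557.3 -125.3  185.6] [ 3.136 -0.137 -0.104]
[[0.081, 0.0, -0.021, 0.0, -0.005, -0.0, -1], [0.081, 0.001, -0.024, 0.0, -0.005, -0.0, -1]] -> [ 572.7 -127.   192. ] [ 3.136 -0.074 -0.104]
[[0.082, -0.0, -0.014, 0.0, -0.004, -0.0, -1], [0.082, -0.0, -0.016, 0.0, -0.004, -0.0, -1]] -> [ 588.8 -128.6  196. ] [ 3.136 -0.023 -0.104]
[[0.087, -0.0, -0.003, 0.0, -0.002, -0.0, -1], [0.087, -0.001, -0.004, 0.0, -0.002, -0.0, -1]] -> [ 606.1 -130.3  197. ] [ 3.136e+00  2.000e-03 -1.040e-01]
[[0.053, -0.0, 0.04, 0.0, 0.0, -0.0, -1], [0.054, -0.0, 0.04, 0.0, 0.0, -0.0, -1], [0.053, -0.0, 0.04, 0.0, 0.0, -0.0, -1]] -> [ 622.  -132.1  185. ] [ 3.136e+00  2.000e-03 -1.040e-01]
```

View pics/s6.png

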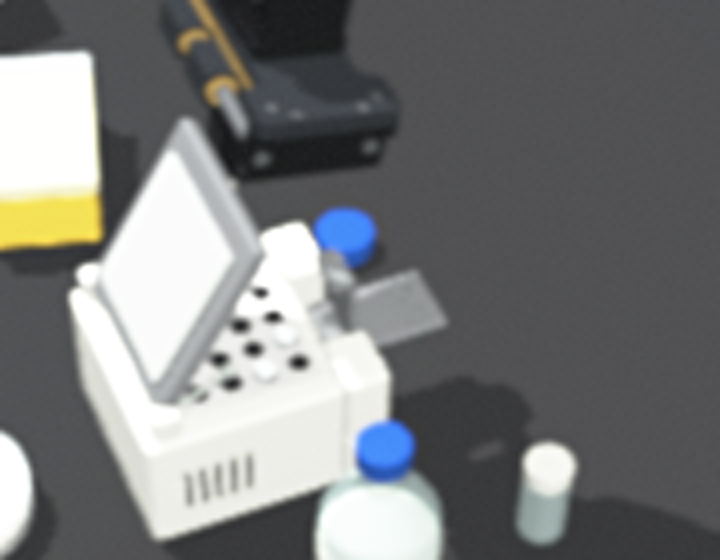

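Request:
arm_command:
  plan:
    - [0.065,0,-0.02,0,-0.005,0,-1]
    - [0.065,0,-0.02,0,-0.005,0,-1]
    - [0.08,0,-0.02,0,-0.005,0,-1]
    - [0.08,0,-0.02,0,-0.005,0,-1]
    - [0.08,0,-0.01,0,-0.004,0,-1]

```text
clock: 8.25
ee_pos: [578.5, -129.3, 191.2]
orientation: [3.136, -0.047, -0.104]
wrist_force: [-0.5, 0.8, 0.5]
grip_width: 0.004
```

Request:
arm_command:
  plan:
    - [0.08,0,-0.01,0,-0.004,0,-1]
    - [0.08,0,0,0,-0.002,0,-1]
    - [0.08,0,0,0,-0.002,0,-1]
    - [0.06,0,0.03,0,0,0,-1]
    - [0.06,0,0.03,0,0,0,-1]

```text
clock: 8.75
ee_pos: [613.8, -133.1, 186.0]
orientation: [3.136, 0.003, -0.105]
wrist_force: [0.9, 0.3, -0.4]
grip_width: 0.007
```

Run:
```python
from h import *
from rig import arm
import cv2
s=arm.get_state();print(s['ee_pos'],s['orientation'],s['joints'].round(2),s['wrist_force'])
p=arm.camera("scene");u=proj(p,[510,-85,100]).astype(int)
c=p['image'][u[1]-70:u[1]+70,u[0]-90:u[0]+90,::-1]
cv2.imwrite("pics/s7.png",cv2.resize(c,None,fx=4,fy=4,interpolation=2))
go([(w2((72,-30,185),V),Rt(0,V[2]),2)])
```

```text
[ 613.77736196 -133.05548821  185.99762068] [ 3.13631907e+00  3.05649610e-03 -1.04651999e-01] [ 0.36  0.31 -0.24  1.55  0.08  1.3  -1.56] [ 0.94789918  0.29914397 -0.360514  ]
[[0.049, -0.009, 0.001, 0.0, 0.0, -0.0, -1], [0.05, -0.009, 0.0, 0.0, 0.0, -0.0, -1]] -> [ 624.1 -132.3  185. ] [ 3.137e+00  3.000e-03 -1.050e-01]
```

View pics/s7.png

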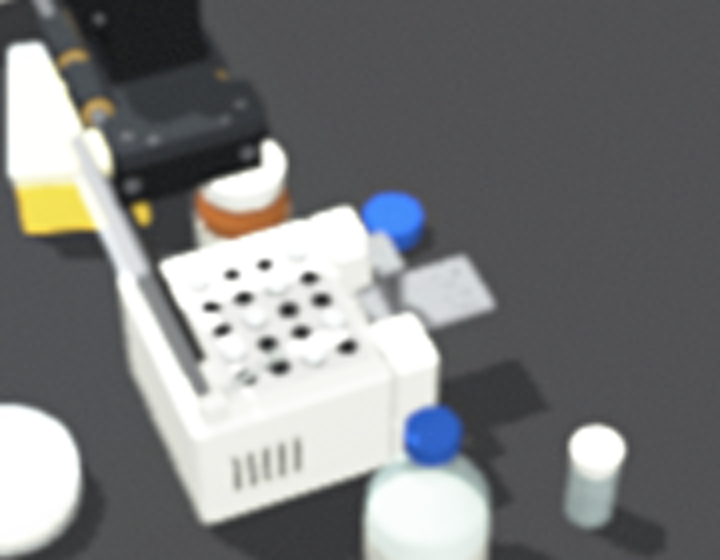

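Request:
arm_command:
  plan:
    - [0.04,0,0,0,0,0,-1]
    - [0.04,0,0,0,0,0,-1]
    - [0.02,0,0,0,0,0,-1]

```text
clock: 9.1
ee_pos: [623.3, -134.2, 186.5]
orientation: [3.136, 0.003, -0.105]
wrist_force: [-0.4, 0.8, 0.3]
grip_width: 0.005
```

Request:
arm_command:
  plan:
    - [-0.1,0,0,0,0,0,-1]
    - [-0.3,0,-0.1,0,0,0,-1]
    - [-0.4,0,-0.2,0,0,0,-1]
    - [-0.4,0,-0.2,0,0,0,-1]
    - [-0.3,0,-0.2,0,0,0,-1]

```text
clock: 9.6
ee_pos: [471.5, -117.8, 257.3]
orientation: [3.136, 0.004, -0.105]
wrist_force: [0.3, -1.3, -0.8]
grip_width: 0.006
```

Request:
arm_command:
  plan:
    - [-0.1,0.3,-0.2,0,0,0,-1]
    - [0,0.4,0,0,0,0,-1]
    - [0,0.4,0,0,0,0,-1]
    - [0,0,0,0,0,0,-1]
    - [0,0,0,0,0,0,-1]

```text
clock: 10.1
ee_pos: [452.1, -226.7, 277.3]
orientation: [3.137, 0.004, -0.107]
wrist_force: [0.5, 1.3, 0.2]
grip_width: 0.007
```

Run:
```python
from h import *
from rig import arm
import cv2
s=arm.get_state();print(s['ee_pos'],s['wrist_force'],s['clock'])
p=arm.camera("scene");u=proj(p,[540,-85,100]).astype(int)
c=p['image'][u[1]-70:u[1]+70,u[0]-90:u[0]+90,::-1]
cv2.imwrite("pics/s8.png",cv2.resize(c,None,fx=4,fy=4,interpolation=2))
for q in arm.place_of(p,"lid_edge")[:2]: print(q)
for th in(1.5,1.7,1.85): print(th,proj(p,w2((60-118*np.cos(th)+5*np.sin(th),0,97+118*np.sin(th)+5*np.cos(th)),V)))
T=arm.camera("top")
cv2.imwrite("pics/t8.png",T["image"][:,:,::-1])
for n in("bottle","jar","vial","rack","tip_box","dishes","cap"):
  r=arm.place_of(T,n)[:1]
  print(n,[(atz(T,x['location'],0).round(0),x['confidence']) for x in r])
for q in arm.place_of(T,"lid_edge")[:2]: print(q)
for th in(1.5,1.7,1.85): print(th,proj(T,w2((60-118*np.cos(th)+5*np.sin(th),0,97+118*np.sin(th)+5*np.cos(th)),V)))
```

```text
[ 452.1427672  -226.69888968  277.27924752] [0.50592264 1.32539726 0.18929246] 10.1
{'location': [222.5, 136.4], 'confidence': 0.69}
1.5 [238.33920804 128.94542293]
1.7 [227.36958587 132.68383178]
1.85 [219.47495211 136.53924661]
bottle [(array([553.,  59.,   0.]), 0.87)]
jar [(array([ 513., -232.,    0.]), 0.62)]
vial [(array([438.,  44.,   0.]), 0.49)]
rack [(array([601., 143.,   0.]), 0.77)]
tip_box []
dishes [(array([ 724., -124.,    0.]), 0.95)]
cap [(array([ 424., -193.,    0.]), 0.6)]
{'location': [350.9, 175.7], 'confidence': 0.76}
1.5 [350.42429844 194.45810449]
1.7 [351.11041575 183.71672409]
1.85 [351.37093256 176.32424538]
```

View pics/s8.png

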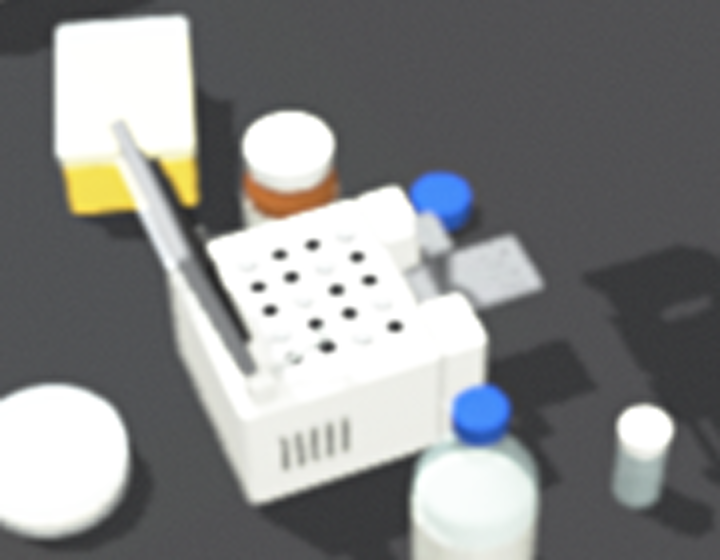

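View pics/t8.png

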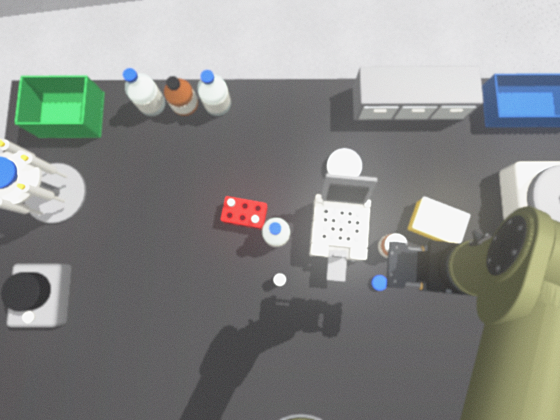

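```bash
python3 -c "
from rig import arm
print(arm.get_state()['joint_vel'].round(3)); print(arm.sign_off())"
```

```text
[ 0.002  0.001  0.001 -0.001  0.001 -0.     0.   ]
the job is handed in; nothing more can be done
None
```

The tube warmer is open: I pressed the release tab, the lid sprang up by itself, and I pushed it back onto its stop. I handed the job in at about 10 s of the 40 s allowed; the hand-in gives no verdict.

**Press:** I pressed the tab down with closed fingertips, at about 8 N. The camera then showed the lid standing ajar, with the fingers on the tab and away from the lid. I lifted off without touching the lid.

**Push:** I put the fingertips under the lid's front edge, to the right of the hook, and followed its arc back. Nothing touched the top panel, so the lid was not pinched. The hand then moved away and ended still, 277 mm above the bench.

**Last checks:**
- **Lid:** the networks' lid-edge point in the top picture matches an angle of about 1.85 rad. The scene picture gives about 1.8 rad. Both are above the 1.7 rad needed.
- **Tab:** it looks back at rest in the scene picture; I did not measure its angle.
- **Bystanders:** all look upright and unmoved in the pictures. Network positions for six of them agreed with the first ones to within about 10 mm, which I take as detection noise. The tip box was not detected in the last top picture, so I checked it by eye only.

**Disagreements:**
- The arm could not reach the full 0.5 rad tilt because joint 2 hit its limit, so I pushed with about 0.4 rad.
- An early wrist-camera reading was about 7 mm off because the arm was still settling. I measured again before pressing.

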